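Find the stamped packing case and push it to the dispatch line

TASK

One of the two wooden packing cases carries a stamp on its underside. Tip both cases over onto their sides to see which one, then push the stamped case, still lying on its side, until the metal dispatch line in the bench top runs under the middle of it, and leave the other case lying where it fell. Only push with the fingers: lift neither case, and leave everything else on the bench alone.

Things in the scene. Friction and masses are not known exactly. Their poses are not given: they have to be found in the camera images.
- case_a: Closed wooden packing case, 104 x 104 mm, 150 tall, about 0.45 kg, upright and loose at the start. Origin: centre of its underside; z runs to the lid, x and y square to the side faces. Too wide to grasp. Both look alike from outside; tipped towards the robot, a case shows its underside to a viewer beyond the bench. This one has the stamp, a dark ring and cross 72 mm across, underneath.
- case_a_mid (a point): Middle of that case, 75 mm along its z axis from the underside; 52 mm above the bench when it lies on its side. Pushed low on a side face, the lying case slides.
- case_b: Closed wooden packing case, 104 x 104 mm, 150 tall, about 0.45 kg, upright and loose at the start. Origin: centre of its underside; z runs to the lid, x and y square to the side faces. Too wide to grasp. Both look alike from outside; tipped towards the robot, a case shows its underside to a viewer beyond the bench. This one is bare underneath.
- case_b_mid (a point): Middle of that case, 75 mm along its z axis from the underside. A slow level push on a side face within 30 mm of the lid tips either case about its opposite foot without sliding; past about 35 degrees it falls by itself, the lid end landing 150 mm beyond that foot.
- line: The dispatch line: straight metal strip let flush into the bench top between the cases, 12 mm wide, 360 mm long, fixed, nothing to feel. Origin at its middle on the bench surface; x runs along the strip, y across it.
- glue: Bystander, to be left alone: white glue bottle standing, 58 dia x 150 tall (mm). Origin at the centre of its underside.
- spectacle_case: Bystander, to be left alone: black spectacle case lying, 60 x 155 x 36 high (mm). Origin at the centre of its underside.
- offcut: Bystander, to be left alone: wooden block, 50 x 120 x 30 high (mm). Origin at the centre of its underside.
- parts_tray: Bystander, to be left alone: red open plastic tray, 100 x 140 x 40 high (mm). Origin at the centre of its underside.
- mallet: Bystander, to be left alone: hammer lying on the bench, 260 long, head 88 across, 26 high (mm). Origin under the middle of its length; it lies along its own x, head to +x.
- mandrel: Bystander, to be left alone: standing steel cone, 48 dia at the foot, 110 tall (mm). Origin at the centre of its underside.
- batten: Bystander, to be left alone: wooden batten lying, 300 x 30 x 14 high (mm). Origin at the centre of its underside.

How it is judged:
On the way, in this order (a step that is already met when the one before it is completed fails the run):
1. both cases have been tipped over and lie on their sides (angle between case_a's own z axis and vertical between 1.45 and 1.69 rad and angle between case_b's own z axis and vertical between 1.45 and 1.69 rad), for 0.2 s.
2. the stamped case has been pushed over the dispatch line (y of case_a_mid in the frame of line between -0.025 and 0.025 m and x of case_a_mid in the frame of line between -0.18 and 0.18 m and angle between case_a's own z axis and vertical between 1.45 and 1.69 rad), for 0.2 s.
At the end, for the whole second after the job is handed in: Stamped case at rest on its side, its middle within 25 mm of the line's centre line and within the strip's length; the other at rest on its side, its middle under 200 mm from where it started (tipping takes about 130) and over 90 mm from the line (all of step 2 and angle between case_b's own z axis and vertical between 1.45 and 1.69 rad and linear speed of each of case_a, case_b below 0.02 m/s and angular speed of each of case_a, case_b below 0.1 rad/s and (y of case_b_mid in the frame of line above 0.09 m or y of case_b_mid in the frame of line below -0.09 m) and distance of case_b_mid from where it was at the start of the episode below 0.2 m and height (world z) of each of case_a_mid, case_b_mid below 0.062 m); the robot touches nothing.
It fails at once if a case is lifted off the bench (height (world z) of case_a_mid above 0.118 m or (angle between case_a's own z axis and vertical below 0.1 rad and height (world z) of case_a_mid above 0.095 m) or (angle between case_a's own z axis and vertical between 1.5 and 1.64 rad and height (world z) of case_a_mid above 0.072 m)).
It fails at once if a case is lifted off the bench (height (world z) of case_b_mid above 0.118 m or (angle between case_b's own z axis and vertical below 0.1 rad and height (world z) of case_b_mid above 0.095 m) or (angle between case_b's own z axis and vertical between 1.5 and 1.64 rad and height (world z) of case_b_mid above 0.072 m)).
It fails at once if something else on the bench is shifted by more than 25 mm (distance of any of glue, spectacle_case, offcut, parts_tray, mallet, mandrel, batten from where it was at the start of the episode above 0.025 m).
It also fails if it takes over 67 s, if anything falls off the work surface, if the arm or the gripper's body presses on something with over 40 N, if the wrist force passes 120 N, or if a joint passes its speed limit or range.

ROBOT

A 7-joint arm with a two-finger parallel gripper is mounted at the origin on the work surface. World frame = base frame: x ahead of the robot, y to its left, z up, the work surface at z = 0. Lengths are in m, angles in rad, forces in N, time in s.
With the tool pointing down it reaches from about 0.35 to 0.9 m from the base axis. Payload 19.9 kg.
Tool frame: the origin (TCP) lies between the finger pads; the fingertips stand 19 mm ahead of it and the grasp point (between the pads) is the TCP; z points along the fingers, y is the line along which they close (so a half turn about z gives the same grasp; the last joint's range is limited). The gripper opens to 94 mm and grips with 3 to 60 N. Pads are 16 mm wide; open, the fingers measure 119 mm over their backs; the gripper's body (75 mm by 177 mm) begins 78 mm behind the grasp point.
Start: joints at [-1.183, 0.417, -0.01, 1.614, 0.005, 1.111, -0.053], TCP at [0.26, 0.568, 0.224] pointing down, gripper open.
Joint ranges: [-2.81, 2.81], [-0.39, 2.02], [-1.27, 1.25], [0.06, 2.57], [-1.19, 4.33], [0.19, 2], [-2.82, 2.82]. Speed limits (rad/s): [1.89, 1.89, 2.39, 2.39, 3.01, 3.01, 3.01].

INTERFACE

Orientations are given as a 3x3 rotation matrix whose columns are the frame's x, y, z axes.
In Python, from rig import robot gives the robot as it stands. Calls block until the motion is done:
- robot.move_ptp(position, orientation): joint-space move of the TCP to a pose.
- robot.move_linear(position, velocity=0.15, frame=None, threshold=None): straight line of the TCP; frame=None keeps the orientation; velocity is the mean speed in m/s. With threshold (N) it stops when the force on the tool has changed by that much, and returns True; else False.
- robot.goto_joints(angles): joint-space move.
- robot.gripper_to(opening): finger opening in m; the grip force is fixed at half the most; returns when the fingers have stopped.
- robot.pause(seconds).
- robot.ik(position, orientation): joint angles nearest the present ones, or None.
- robot.get_state(): the state.
- robot.grab_frame(name): name is "scene" or "top" or "wrist"; returns the picture (480x640x3 uint8, red, green, blue); there is no depth.
- robot.camera_info(name): a dict with "fx", "fy", "cx", "cy" (pixels), "dist" ([k1, k2, p1, p2, k3] as OpenCV has them; the pictures are not rectified), "rvec" (rotation vector, rad) and "tvec" (3), from world to camera coordinates, as OpenCV has them. Camera axes: x right, y down, z forward; pixel columns grow to the right and rows downward; lengths in m; the calibration is good to about 2 mm. A picture is of the moment at which its call begins: read the wrist's pose just before it. camera_info takes no time and is no camera call; for the wrist camera it gives the pose at the moment of the call.
A pose or a line that the arm cannot do raises robot.PlanningError and nothing moves.
- robot.sign_off(): hands the job in; it is judged then, once.
The state is a dict: "time": time; "qpos": joint angles; "joint_vel": joint speeds; "effort": joint torques, N m; "ee_pos": TCP position; "tool_rot": TCP orientation; "force": force on the tool from outside, world axes, zero at the start; "moment": the same for the moment, N m; "opening": finger opening in m; "grasp_force": force on a finger pad.
Only numpy, scipy, OpenCV 4.12 (cv2) and the standard library are available. Lean on these libraries where they do the work, as an engineer would, in place of code of your own. Each camera call takes 0.05 s, during which the arm holds its last target. There are 200 camera calls.

## Working session

There is one attempt and no reset: what is moved stays moved. The work goes in short steps, each a Python script; the robot and the scene stay as the last script left them, time stands still between calls to the robot, and variables do not carry over. Pictures are saved under pics/ and viewed, at most 10 in all, crops included, and the job is handed in when it is done.

```bash
mkdir -p pics; ls; cat > h.py <<'E'
import numpy as np, cv2
from rig import robot
def save(name,fn):
    im=robot.grab_frame(name); cv2.imwrite('pics/'+fn,im[:,:,::-1]); return im
def ray(name,px,z):
    c=robot.camera_info(name); K=np.array([[c['fx'],0,c['cx']],[0,c['fy'],c['cy']],[0,0,1.]])
    R=cv2.Rodrigues(np.array(c['rvec'],float))[0]; t=np.array(c['tvec'],float)
    p=cv2.undistortPoints(np.array(px,float).reshape(-1,1,2),K,np.array(c['dist'],float)).reshape(-1,2)
    d=np.c_[p,np.ones(len(p))]@R; o=-R.T@t
    return o+d*((z-o[2])/d[:,2])[:,None]
E
python3 - <<'E'
from h import *
for n in('top','scene'):
    save(n,n+'0.png'); c=robot.camera_info(n); R=cv2.Rodrigues(np.array(c['rvec'],float))[0]; print(n,-R.T@np.array(c['tvec']),R[2])
print(robot.get_state()['time'])
E
```

```text
pics
top [0.36239869 0.02183    1.92454566] [ 0.07446411  0.0033654  -0.99721802]
scene [ 0.90351389 -0.60318099  1.14342198] [-0.3088537   0.48474618 -0.81830956]
0.1
```

View pics/top0.png

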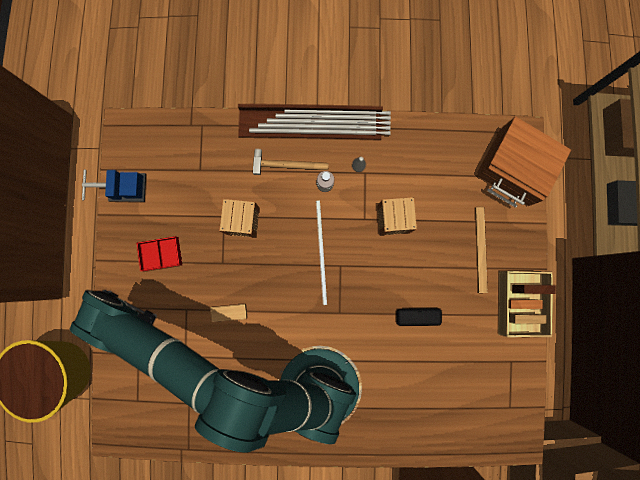

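View pics/scene0.png

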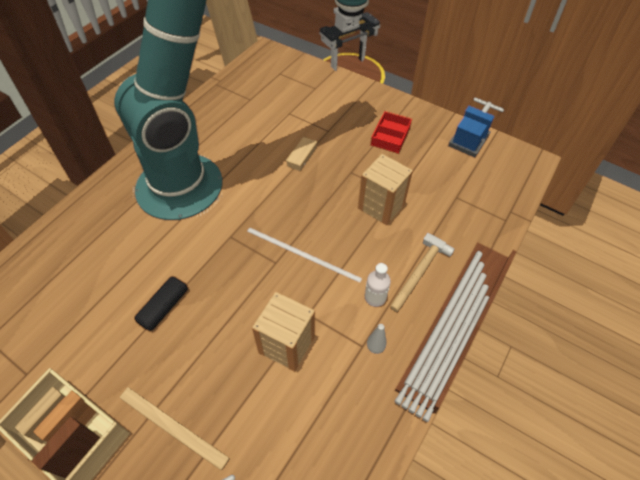

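The top view is up = +x and left = +y. The cases are at about (239,217) and (398,215), and the line runs from (319,201) to (325,304). Glue (325,181), mandrel (360,163) and mallet (257..328,160) lie beyond, the offcut is at (230,312) and the spectacle case at (418,317).

```bash
python3 - <<'E'
from h import *
a=cv2.imread('pics/top0.png'); b=cv2.imread('pics/scene0.png')
r=lambda im,x,y,w,h:cv2.resize(im[y:y+h,x:x+w],(w*5,h*5) if w<100 else (400,300),interpolation=cv2.INTER_CUBIC)
z=lambda im,x,y:cv2.resize(im[y:y+60,x:x+80],(400,300),interpolation=cv2.INTER_CUBIC)
cv2.imwrite('pics/crop0.png',np.vstack([np.hstack([z(a,200,187),z(a,360,185)]),np.hstack([z(b,345,150),z(b,245,290)])]))
hsv=cv2.cvtColor(a,cv2.COLOR_BGR2HSV)
for p in((230,217),(239,210),(405,220),(150,0+300),(280,220),(250,225)): print(p,hsv[p[1],p[0]])
w=cv2.inRange(hsv,(0,0,170),(180,60,255)); n,l,s,c=cv2.connectedComponentsWithStats(w)
for i in range(1,n):
    if s[i][4]>60: print(s[i],c[i])
print(ray('top',[[319,201],[325,304]],0))
print('glue,mandrel,mallet head, offcut,spect',ray('top',[[325,181],[360,163],[257,160],[257,173],[211,316],[246,306],[245,318],[397,316],[441,316],[420,308]],0.03).round(3))
E
```

```text
(230, 217) [ 18 130 223]
(239, 210) [ 17 134 206]
(405, 220) [ 15 150 143]
(150, 300) [ 14 163  75]
(280, 220) [ 13 163 139]
(250, 225) [ 17 131 222]
[285 110 105   4 183] [336.71038251 111.26775956]
[276 114 115   5 241] [330.45643154 115.65975104]
[267 119 124   5 256] [324.26171875 120.51953125]
[258 124 132   5 284] [321.43309859 125.57042254]
[249 129 141   5 307] [317.55700326 130.62214984]
[253 149   8  24 133] [256.57894737 162.15037594]
[318 171  16  16 149] [325.73154362 179.40268456]
[494 179  32  25  73] [508.76712329 192.67123288]
[ 82 184  24  16  65] [ 90.30769231 186.86153846]
[316 201  11 104 379] [321.17414248 253.08707124]
[149 345  16  32 121] [153.73553719 358.41322314]
[192 376  14  32  69] [196.82608696 390.07246377]
[[ 0.6433208   0.01089814  0.        ]
 [ 0.28861364 -0.01605311  0.        ]]
glue,mandrel,mallet head, offcut,spect [[ 0.708 -0.008  0.03 ]
 [ 0.774 -0.128  0.03 ]
 [ 0.778  0.227  0.03 ]
 [ 0.732  0.226  0.03 ]
 [ 0.241  0.369  0.03 ]
 [ 0.278  0.251  0.03 ]
 [ 0.237  0.254  0.03 ]
 [ 0.253 -0.259  0.03 ]
 [ 0.255 -0.41   0.03 ]
 [ 0.281 -0.338  0.03 ]]
```

View pics/crop0.png

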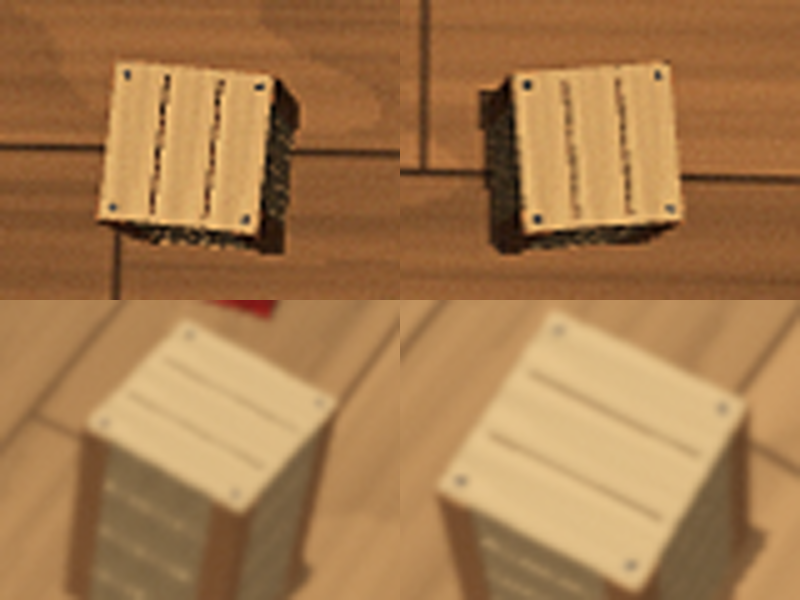

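The crop shows both lids clearly, rotated a few degrees. I read the four corners of each lid in both views and triangulate.

```bash
python3 - <<'E'
from h import *
f=lambda c,x,y:np.array(c,float)/5-0.4+[x,y]
T={'L':f([(115,62),(274,78),(260,236),(98,220)],200,187),'R':f([(112,76),(269,62),(282,219),(122,236)],360,185)}
S={'L':f([(185,20),(335,103),(242,213),(88,130)],345,150),'R':f([(155,12),(348,103),(240,290),(40,187)],245,290)}
o=lambda n:(lambda c:-cv2.Rodrigues(np.array(c['rvec'],float))[0].T@np.array(c['tvec']))(robot.camera_info(n))
for k in 'LR':
    p=[]
    for n,D in(('top',T),('scene',S)):
        m=D[k].mean(0); p.append((o(n),ray(n,[m],0)[0]-o(n)))
    (a,u),(b,v)=p; M=np.c_[u,-v]; s=np.linalg.lstsq(M,b-a,rcond=None)[0]
    print(k,a+u*s[0],b+v*s[1])
    P=ray('top',T[k],.15); print(P.round(3),P.mean(0)); e=P[1]-P[0]; g=P[2]-P[3]; print(np.degrees(np.arctan2(e[0],-e[1])),np.degrees(np.arctan2(g[0],-g[1])),np.linalg.norm(e))
    print(ray('scene',S[k],.15).round(3))
E
```

```text
L [0.56757305 0.27346689 0.1473621 ] [0.56705372 0.27314801 0.14725699]
[[0.623 0.321 0.15 ]
 [0.614 0.218 0.15 ]
 [0.512 0.224 0.15 ]
 [0.521 0.329 0.15 ]] [0.56741693 0.27323573 0.15      ]
-4.877876473814398 -4.591472546972603 0.10326524320752681
[[0.519 0.328 0.15 ]
 [0.62  0.318 0.15 ]
 [0.615 0.218 0.15 ]
 [0.515 0.224 0.15 ]]
R [ 0.58431492 -0.24501873  0.1463069 ] [ 0.5843734  -0.24496765  0.14630653]
[[ 0.629 -0.19   0.15 ]
 [ 0.641 -0.291  0.15 ]
 [ 0.539 -0.3    0.15 ]
 [ 0.527 -0.197  0.15 ]] [ 0.58401401 -0.24461249  0.15      ]
6.376715278167486 7.155481772535792 0.10203230792663989
[[ 0.53  -0.2    0.15 ]
 [ 0.63  -0.19   0.15 ]
 [ 0.641 -0.291  0.15 ]
 [ 0.539 -0.3    0.15 ]]
```

```bash
cat >> h.py <<'E'
def down(yaw):  # tool z down, tool y horizontal at right angles to heading yaw
    n=np.array([np.cos(yaw),np.sin(yaw),0]); best=None
    q=np.array(robot.get_state()['qpos'])
    out=[]
    for s in(1,-1):
        x=s*n; z=np.array([0,0,-1.]); out.append(np.c_[x,np.cross(z,x),z])
    return out
def goto(p,yaw):
    q=np.array(robot.get_state()['qpos']); c=[]
    for R in down(yaw):
        k=robot.ik(p,R)
        if k is not None: c.append((np.abs(np.array(k)-q).max(),R))
    R=min(c,key=lambda t:t[0])[1]; robot.move_ptp(p,R)
def tip(c,yaw):
    n=np.array([np.cos(yaw),np.sin(yaw)]); P=lambda d,z:np.r_[np.array(c)+n*d,z]
    goto(P(.095,.25),yaw); robot.move_linear(P(.095,.145))
    robot.move_linear(P(-.03,.145),velocity=.04)
    s=robot.get_state(); print(s['time'],s['ee_pos'],s['force'])
    robot.move_linear(P(-.01,.26))
E
python3 - <<'E'
from h import *
robot.gripper_to(.05)
tip([.5674,.2732],np.radians(-4.6))
robot.pause(.5); save('scene','scene1.png'); save('top','top1.png'); print(robot.get_state()['time'])
E
```

```text
6.8833 [0.53755767 0.2755703  0.14497893] [-0.0394397  -0.38895144 -0.38343427]
8.4083
```

View pics/scene1.png

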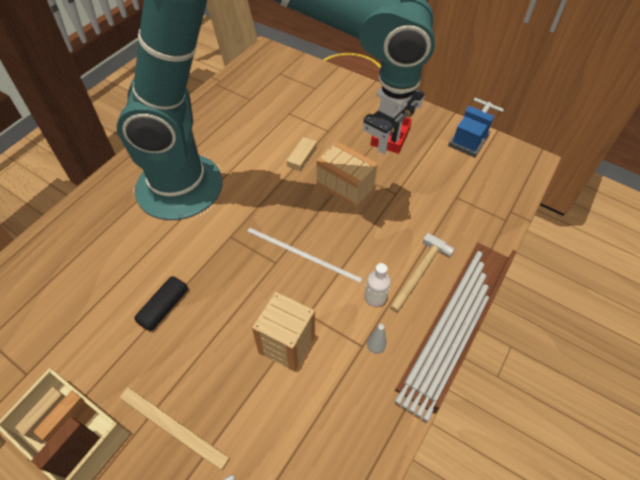

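The left case lies on its side, and its underside at about (350,182) looks bare. Next I tip the right one.

```bash
python3 - <<'E'
from h import *
tip([.5842,-.2448],np.radians(6.8))
p=robot.get_state()['ee_pos']; robot.move_linear([p[0]+.05,p[1]+.1,.26])
a=save('scene','scene2.png'); b=save('top','top2.png'); print(robot.get_state()['time'])
z=lambda im,x,y:cv2.resize(im[y:y+75,x:x+100,::-1],(400,300),interpolation=cv2.INTER_CUBIC)
cv2.imwrite('pics/crop2.png',np.vstack([np.hstack([z(a,300,140),z(a,210,265)]),np.hstack([z(b,200,220),z(b,350,220)])]))
E
```

```text
14.425 [ 0.55444089 -0.24833647  0.14498739] [-0.22292236  0.86714343 -0.2892934 ]
16.3417
```

View pics/crop2.png

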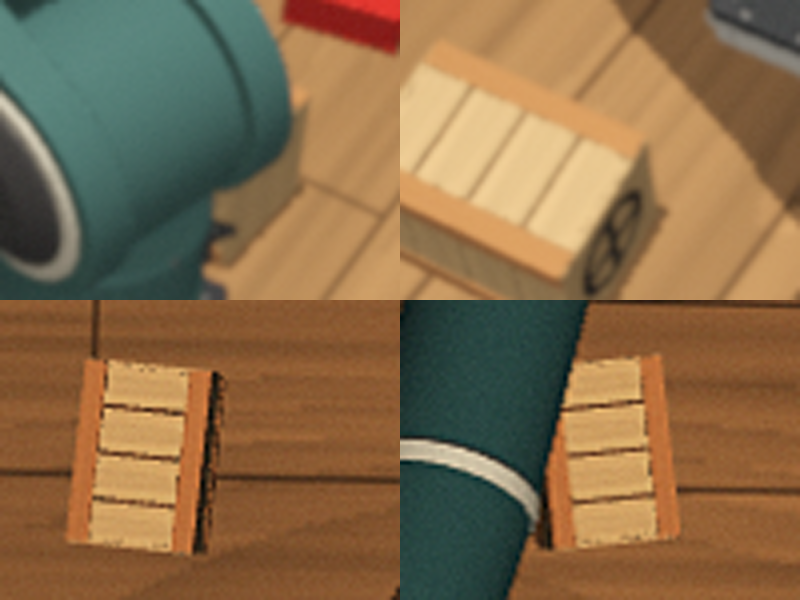

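View pics/scene2.png

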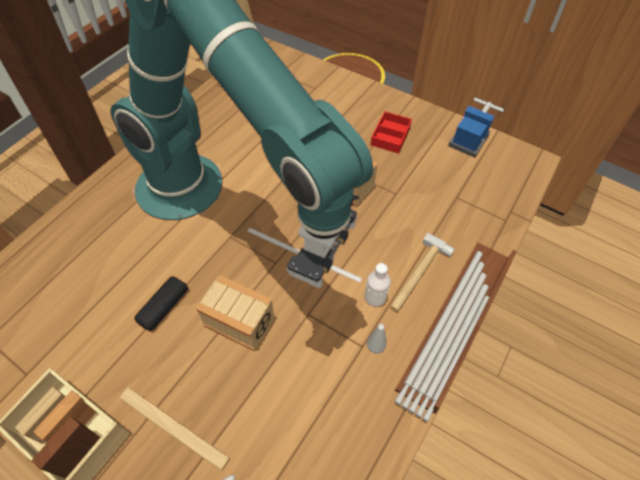

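The right case shows the ring and cross at (262,323), so it is the stamped one. It has fallen clear of the spectacle case. I push it with two open fingers square to its outer long face, about 0.25 m along +y.

```bash
python3 - <<'E'
from h import *
px=(np.array([(260,55),(280,235),(152,250)])+.5)/4-.5+[350,220]
TR,BR,BL=ray('top',px,.104)[:,:2]; c=(TR+BL)/2; e=TR-BR; yaw=np.arctan2(e[1],e[0]); print(c,np.degrees(yaw),np.linalg.norm(e),np.linalg.norm(BR-BL))
n=np.array([-np.sin(yaw),np.cos(yaw)])
l0=np.array([.4660,-.0026]); lu=np.array([.3547,.02695]); lu/=np.linalg.norm(lu); lv=np.array([-lu[1],lu[0]])
D=-(c-l0)@lv/(n@lv); f=c+n*D; print('push',D,'final',f,'along',(f-l0)@lu)
P=lambda d,z:np.r_[c+n*(d-.06),z]
robot.gripper_to(.085)
goto(P(-.04,.25),yaw+np.pi/2); robot.move_linear(P(-.04,.045))
robot.move_linear(P(-.005,.045),velocity=.05)
robot.move_linear(P(D-.004,.045),velocity=.06)
print(robot.get_state()['force'])
robot.move_linear(P(D-.04,.045)); robot.move_linear(P(D-.06,.25))
robot.move_linear([.55,-.28,.3],velocity=.2)
a=save('scene','scene3.png'); b=save('top','top3.png'); print(robot.get_state()['time'])
z=lambda im,x,y:cv2.resize(im[y:y+75,x:x+100,::-1],(400,300),interpolation=cv2.INTER_CUBIC)
cv2.imwrite('pics/crop3.png',np.vstack([cv2.resize(a[...,::-1],(400,300)),z(b,270,220)]))
E
```

```text
[ 0.44720004 -0.26013224] 6.788602437558307 0.14803788996450112 0.10583442520162221
push 0.2556002038485665 final [ 0.41698644 -0.00632404] along -0.04915482703321343
[ 0.00784022 -2.03841557 -1.5849149 ]
28.075
```

View pics/crop3.png

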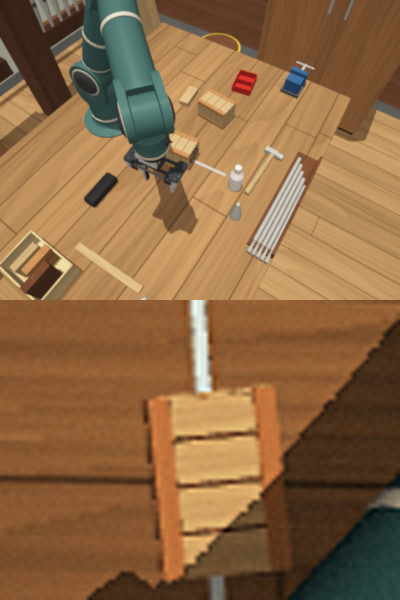

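The stamped case sits over the line: the strip enters at (205,390) and leaves at (217,575) in the crop. The corners are about (148,400), (272,385), (291,570) and (167,580). I compute the offset to check.

```bash
python3 - <<'E'
from h import *
px=(np.array([(148,100),(272,85),(291,270),(167,280)])+.5)/4-.5+[270,220]
c=ray('top',px,.104)[:,:2].mean(0)
l0=np.array([.4660,-.0026]); lu=np.array([.3547,.02695]); lu/=np.linalg.norm(lu); lv=np.array([-lu[1],lu[0]])
y=(c-l0)@lv; print(c,y,(c-l0)@lu)
if abs(y)<.014: print(robot.sign_off())
E
```

```text
[ 0.41720341 -0.0101801 ] -0.0038614244146342206 -0.04923062366065281
the job is handed in; nothing more can be done
None
```

The job is handed in at about 28 s of the 67 s allowed: both cases were tipped over, and the right-hand one proved stamped. It lies on its side with its middle about 4 mm off the dispatch line, and the bare case was left where it fell.

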